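# Unload the dry toy wheel from its drying bar

### The job

Two drying stands stand on the toy maker's table, and the single large wheel on one of the bars is dry. Slide the square wooden stop collar off the free end of that bar and set it down in the open plywood tray; after that slide the large wheel off the same bar and set it down in the tray too. Set both down gently rather than dropping them.

Things in the scene. Friction and masses are not known exactly. Their poses are not given: they have to be found in the camera images.
- stand: Fixed wooden drying stand with the large wheel. Origin: centre of its base board's underside (90 x 220 x 18 mm), z up. A post at y = -93 mm (24 mm thick in y, top z = 128 mm) holds a level steel bar, 12 mm thick, at x = 0, z = 110 mm, along +y to its free end at y = +100 mm. A like stand (like collar, two 36 mm wheels) is about parallel, its bar at least 110 mm away.
- collar: Dark wooden stop collar on the same bar between the large wheel and the free end: square block 36 x 36 mm, 22 mm thick along the bar, 20 mm square hole. Origin: its centre; its y axis is the hole's axis, along the bar. It hangs loose, its centre 4 mm below the bar's axis, at least 10 mm clear of the wheel. About 35 g.
- wheel: Large pale wooden toy wheel on the bar: plain disc, 56 mm in diameter, 26 mm thick along the bar, 20 mm hole. Origin: its centre; its y axis is the hole's axis, along the bar. It hangs loose, its centre 4 mm below the bar's axis, at least 30 mm clear of the post. About 45 g. It comes off over the free end only.
- tray: Open plywood tray, fixed on the table: 240 mm along its x, 200 mm along its y, 40 mm high, walls and floor 6 mm thick. Origin: centre of its underside; z up.
Mind the look-alikes: they are no part of the job. What is shaped like the wheel but green or orange is not meant. What is shaped like the stand but white is not meant.

How it is judged:
On the way:
1. the collar lies released in the tray while the large wheel is still on its bar (x of collar in the frame of tray between -0.114 and 0.114 m and y of collar in the frame of tray between -0.094 and 0.094 m and z of collar in the frame of tray below 0.07 m and linear speed of collar below 0.05 m/s and contact force between the fingers and collar below 0.3 N and x of wheel in the frame of stand between -0.015 and 0.015 m and y of wheel in the frame of stand between -0.085 and 0.105 m and z of wheel in the frame of stand above 0.095 m), for 0.2 s.
At the end, for the whole second after the job is handed in: The collar and the large wheel both lie at rest in the tray: their centres inside its walls (within 114 mm of its centre along its x, 94 mm along its y) and less than 70 mm above its underside (x of collar in the frame of tray between -0.114 and 0.114 m and y of collar in the frame of tray between -0.094 and 0.094 m and z of each of collar, wheel in the frame of tray below 0.07 m and x of wheel in the frame of tray between -0.114 and 0.114 m and y of wheel in the frame of tray between -0.094 and 0.094 m and linear speed of each of collar, wheel below 0.05 m/s); the robot touches nothing.
It fails at once if the collar is dropped into the tray (it moves faster than 0.8 m/s inside it: a fall of more than about 35 mm) (x of collar in the frame of tray between -0.114 and 0.114 m and y of collar in the frame of tray between -0.094 and 0.094 m and z of collar in the frame of tray below 0.07 m and linear speed of collar above 0.8 m/s).
It fails at once if the wheel is dropped into the tray (it moves faster than 0.8 m/s inside it: a fall of more than about 35 mm) (x of wheel in the frame of tray between -0.114 and 0.114 m and y of wheel in the frame of tray between -0.094 and 0.094 m and z of wheel in the frame of tray below 0.07 m and linear speed of wheel above 0.8 m/s).
It also fails if it takes over 53 s, if anything falls off the work surface, if the arm or the gripper's body presses on something with over 40 N, if the wrist force passes 120 N, or if a joint passes its speed limit or range.

### The arm

A 6-joint arm with a two-finger parallel gripper is mounted at the origin on the work surface. World frame = base frame: x ahead of the robot, y to its left, z up, the work surface at z = 0. Lengths are in m, angles in rad, forces in N, time in s.
With the tool pointing down it reaches from about 0.35 to 0.775 m from the base axis. Payload 5.5 kg.
Tool frame: the origin (TCP) lies on the centre line of the jaws, within the pads' length; the fingertips stand 11 mm ahead of it and the grasp point (between the pads) lies 8 mm behind it (r.nose_length is the distance from the TCP to the fingertips, in m); z points along the fingers, y is the line along which they close (so a half turn about z gives the same grasp; the last joint's range is limited). The gripper opens to 85 mm and grips with 20 to 120 N. Pads are 22 mm wide; open, the fingers measure 114 mm over their backs; the gripper's body (76 mm by 85 mm) begins 54 mm behind the grasp point. The pads swing forward as they close: fully open they stand 13 mm farther back than shut.
Start: joints at [1.161, 0.313, 0.046, 1.304, 0, 1.431], TCP at [0.153, 0.554, 0.205] pointing down, gripper open.
Joint ranges: [-2.76, 2.76], [-0.86, 1.69], [-1.03, 1.26], [-2.2, 2.34], [-1.47, 1.5], [-3.14, 3.14]. Speed limits (rad/s): [2.57, 2.57, 3.14, 3.14, 3.14, 3.14].

### API

Orientations are given as a unit quaternion [x, y, z, w].
In Python, from workcell import r gives the robot as it stands.
- The arm moves only by the tool shift_gripper, called after "Request:" in YAML: its name, and indented under it one key for each argument. Schema: {"type":"object","properties":{"rows":{"type":"object","properties":{"offsets":{"type":"array","items":{"type":"array","items":{"type":"number"},"minItems":4,"maxItems":4},"minItems":1,"maxItems":20}},"additionalProperties":false,"required":["offsets"]},"aperture":{"type":"number"},"only":{"type":"string"},"quiet":{"type":"boolean"},"lines":{"type":"string"}},"required":["rows"],"additionalProperties":false}. rows is an object whose key "offsets" holds a list of rows, 1 to 20 of them, each of 4 numbers: dx, dy, dz in m, then a turn about the tool's z in rad; each row is the pose to reach, as a shift and turn from the pose commanded when the call began, along the tool's axes at that moment; what a row does not reach only later rows make up. A row lasts 1/10 s, in which the tool goes at most 0.05 m and 0.15 rad, less where a joint would pass 70% of its speed; a pose out of reach is approached as far as the arm can. aperture is the opening from 0.0 (shut) to 1.0 (fully open), set as the call begins (left out keeps the last). The fingers move at their own pace and stop on an object; the grip force is fixed at half the most. Time passes only in rows, so rows that do not move let the fingers close. The tool returns the time, the measured TCP pose, the force, the opening and the grip force at its end. only (a regular expression) keeps the lines of the reply that match it, lines (a string "A,B") keeps lines A to B, and quiet returns only ok. Input that does not fit is refused with a message, and nothing moves.
- r.state(): the state, without advancing time (a new reading comes with each control period).
- r.snapshot(name): name is "scene" or "top" or "wrist"; returns a dict with "pixels" (400x640x3 uint8, blue, green, red), "mtx" (3x3 intrinsics, pixels), "T" (4x4, takes a point from camera to world coordinates); the wrist camera has in their place "hand_eye" (4x4, takes a point from camera to tool coordinates, whose origin is the TCP and whose axes are the flange's). Camera axes: x right, y down, z forward; pixel columns grow to the right and rows downward; lengths in m; the calibration is good to about 2 mm. The wrist camera is an equidistant fisheye: a pixel r from the principal point sees the ray r / f radians off the axis. A picture is of the moment at which its call begins: read the wrist's pose just before it. There is no depth.
- r.finish_job(): hands the job in; it is judged then, once.
The state is a dict: "time_s": time; "joints": joint angles; "qd": joint speeds; "effort": joint torques, N m; "position": TCP position; "tool_rot": TCP orientation; "force": force on the tool from outside, world axes, zero at the start; "torque": the same for the moment, N m; "width": opening from 0.0 (shut) to 1.0 (fully open); "grip_force": force on a finger pad.
Only numpy, scipy, OpenCV 4.12 (cv2) and the standard library are available. Lean on these libraries where they do the work, as an engineer would, in place of code of your own. Each camera call takes 0.05 s, during which the arm holds its last target. There are 200 camera calls.

## Working session

There is one attempt and no reset: what is moved stays moved. The work goes in short steps, Python scripts to look and compute and a tool call to move; the robot and the scene stay as the last step left them, time stands still between calls to the robot, and variables do not carry over. Pictures are saved under pics/ and viewed, at most 10 in all, crops included, and the job is handed in when it is done.

```bash
ls; mkdir -p pics
```

Run:
```python
from workcell import r
import cv2,numpy as np
np.set_printoptions(precision=4,suppress=True)
for n in("scene","top"):
    s=r.snapshot(n); cv2.imwrite(f"pics/{n}0.png",s["pixels"]); print(n,s["mtx"].tolist(),"\n",s["T"])
    np.savez(f"{n}.npz",mtx=s["mtx"],T=s["T"])
print(r.state())
```

```text
pics
scene [[383.8083246624077, 0.0, 317.1691440440873], [0.0, 383.8083246624077, 203.483832362884], [0.0, 0.0, 1.0]] 
 [[ 0.2021  0.5944 -0.7783  1.1136]
 [ 0.9793 -0.1332  0.1526 -0.1939]
 [-0.013  -0.793  -0.609   0.6078]
 [ 0.      0.      0.      1.    ]]
top [[376.1069862903296, 0.0, 316.58714063605146], [0.0, 376.1069862903296, 197.95878113963855], [0.0, 0.0, 1.0]] 
 [[-0.0013 -0.9861  0.1662  0.2556]
 [-0.9994  0.0072  0.0353 -0.0736]
 [-0.036  -0.1661 -0.9855  1.1326]
 [ 0.      0.      0.      1.    ]]
{'time_s': 0.1, 'joints': array([ 1.1614,  0.3139,  0.0451,  1.3036, -0.    ,  1.4312]), 'qd': array([ 0.0013, -0.0016,  0.0024, -0.0002, -0.    ,  0.0005]), 'effort': array([  0.0021, -48.1726,  29.9245,   0.0127,  -0.0002,   0.    ]), 'position': array([0.1531, 0.5537, 0.2044]), 'tool_rot': array([ 0.1345,  0.9909, -0.0008, -0.0002]), 'force': array([ 0.1523, -1.0196,  0.5347]), 'torque': array([-0.0106, -0.0585, -0.0415]), 'grip_force': 0.0, 'width': 0.9963122757225058}
```

View pics/scene0.png

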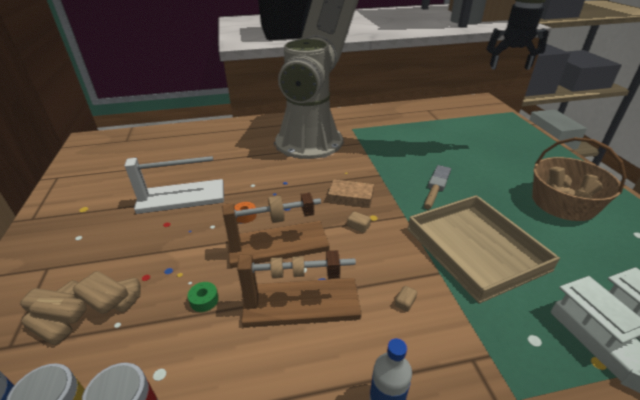

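View pics/top0.png

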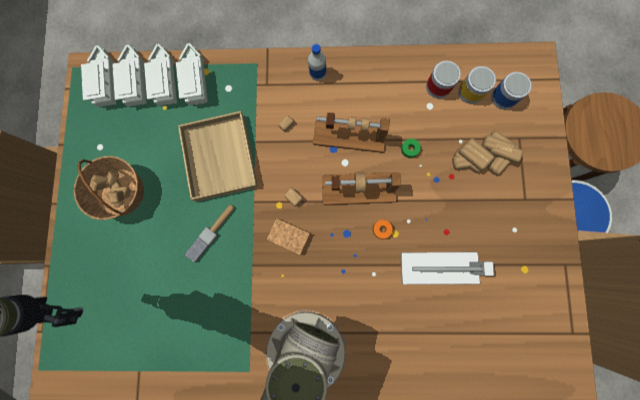

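Scene: the nearer brown stand (scene 277,209; top 361,183) seems to carry one wide wheel and a dark collar at scene (308,205). The look-alikes are:
- the farther brown stand with two wheels at scene (277,268) and (298,267), top 352,130
- the white stand at top (447,268)
- the green disc at top (411,148)
- the orange disc at top (383,229)

I choose the nearer brown stand and will check it in a close crop.

Run:
```python
import cv2,numpy as np
a=cv2.imread("pics/scene0.png")[180:330,215:375]; b=cv2.imread("pics/top0.png")[105:215,300:420]
a=cv2.resize(a,None,fx=2.5,fy=2.5,interpolation=cv2.INTER_CUBIC); b=cv2.resize(b,None,fx=3.3,fy=3.3,interpolation=cv2.INTER_CUBIC)
h=max(a.shape[0],b.shape[0]); p=lambda i:cv2.copyMakeBorder(i,0,h-i.shape[0],0,0,cv2.BORDER_CONSTANT)
o=np.hstack([p(a),p(b)]);print(o.shape,a.shape); cv2.imwrite("pics/crop.png",o)
```

```text
(375, 796, 3) (375, 400, 3)
```

View pics/crop.png

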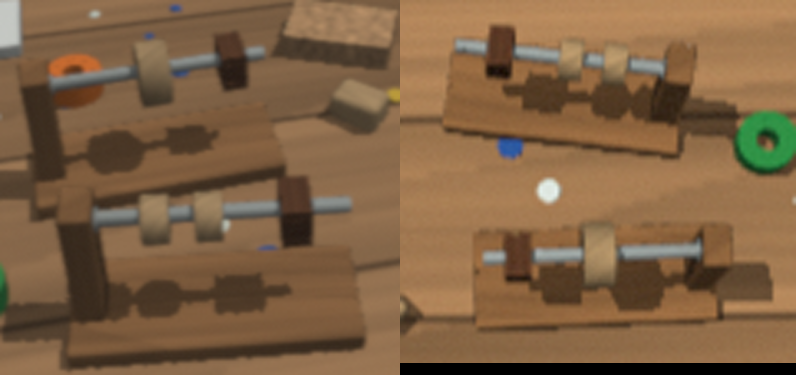

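The crop confirms it: the nearer stand has one wide pale wheel (scene 276.6,209.2; top 360.3,182.3) and a dark collar (scene 307.4,204.4; top 335.5,182.9). The bar's free end is at scene (320.6,200.4), top (325.5,182.9).

Create h.py:
```python
import numpy as np,cv2
from scipy.spatial.transform import Rotation as R
np.set_printoptions(precision=4,suppress=True)
C={n:np.load(n+".npz") for n in("scene","top")}
def onz(n,p,z):
    c=C[n]; d=c["T"][:3,:3]@np.linalg.solve(c["mtx"],[p[0],p[1],1.]); o=c["T"][:3,3]
    return o+d*(z-o[2])/d[2]
def P(n):
    c=C[n]; return c["mtx"]@np.linalg.inv(c["T"])[:3]
def tri(a,b):
    X=cv2.triangulatePoints(P("scene"),P("top"),np.float64(a).reshape(2,1),np.float64(b).reshape(2,1)); return (X[:3]/X[3]).ravel()
def proj(n,X):
    q=P(n)@np.append(X,1); return q[:2]/q[2]
```

Run:
```python
from h import *
S=dict(end=(320.6,200.4),post=(235,214),collar=(307.4,204.4),wheel=(276.6,209.2))
T=dict(end=(325.5,182.9),post=(390.9,180.5),collar=(335.5,182.9),wheel=(360.3,182.3))
for k in S: print(k,tri(S[k],T[k]),onz("top",T[k],.108),onz("scene",S[k],.108))
print("tray top",[onz("top",p,.04)[:2] for p in((180,117),(243,113),(257,187),(194,200))])
print("tray scene",[onz("scene",p,.04)[:2] for p in((409,234),(475,198),(555,257),(487,293))])
```

```text
end [ 0.4701 -0.061   0.1114] [ 0.4707 -0.0618  0.108 ] [ 0.4658 -0.0593  0.108 ]
post [ 0.4754 -0.2422  0.1101] [ 0.4759 -0.2427  0.108 ] [ 0.4727 -0.2423  0.108 ]
collar [ 0.4709 -0.0894  0.106 ] [ 0.4704 -0.0895  0.108 ] [ 0.4735 -0.0897  0.108 ]
wheel [ 0.4722 -0.1571  0.1055] [ 0.4715 -0.1582  0.108 ] [ 0.4756 -0.1559  0.108 ]
tray top [array([0.6976, 0.3891]), array([0.7076, 0.1925]), array([0.4743, 0.1432]), array([0.4364, 0.3312])]
tray scene [array([0.5395, 0.1225]), array([0.4511, 0.3307]), array([0.6687, 0.3841]), array([0.723, 0.2  ])]
```

Add to h.py:
```python
def go(x,y,z,yaw=None):
    "shift and turn in tool axes to a world TCP target; yaw = world angle of tool y"
    from workcell import r
    s=r.state(); M=R.from_quat(s["tool_rot"]).as_matrix()
    y0=np.arctan2(M[1,1],M[0,1]); t=0 if yaw is None else (y0-yaw+np.pi)%(2*np.pi)-np.pi
    print("t",s["time_s"],"pos",s["position"],"yaw",y0,"->",M.T@(np.array([x,y,z])-s["position"]),t)
```

```bash
python3 -c "
from h import *
go(.471,-.089,.205,.029)"
```

```text
t 0.1 pos [0.1531 0.5537 0.2044] yaw 1.3009484184038729 -> [-0.4778 -0.5347  0.0002] 1.2719484184038734
```

Request:
shift_gripper:
  rows: {"offsets": [[-0.02, -0.022, 0, 0.05], [-0.05, -0.056, 0, 0.15], [-0.08, -0.09, 0, 0.25], [-0.11, -0.123, 0, 0.35], [-0.14, -0.157, 0, 0.45], [-0.17, -0.19, 0, 0.55], [-0.2, -0.224, 0, 0.65], [-0.23, -0.257, 0, 0.75], [-0.26, -0.291, 0, 0.85], [-0.29, -0.324, 0, 0.95], [-0.32, -0.358, 0, 1.05], [-0.35, -0.392, 0, 1.1], [-0.38, -0.425, 0, 1.15], [-0.41, -0.459, 0, 1.2], [-0.44, -0.492, 0, 1.25], [-0.465, -0.52, 0, 1.272], [-0.478, -0.535, 0, 1.272], [-0.478, -0.535, 0, 1.272], [-0.478, -0.535, 0, 1.272]]}

```text
time_s: 2.0
position: [0.4708, -0.0887, 0.2046]
tool_rot: [0.697, 0.717, -0.0, -0.001]
force: [1.0, 0.1, 0.3]
width: 0.997
grip_force: 0.0
```

Run:
```python
from h import *
from workcell import r
import pickle
go(.471,-.089,.11,.029)
st=r.state(); w=r.snapshot("wrist"); cv2.imwrite("pics/w1.png",w["pixels"]); print(w["mtx"],"\n",w["hand_eye"])
```

```text
t 2.0 pos [ 0.4708 -0.0887  0.2046] yaw 0.02797927665901435 -> [-0.0004  0.0003  0.0946] -0.0010207233409857963
[[309.7069   0.     318.801 ]
 [  0.     309.7069 194.59  ]
 [  0.       0.       1.    ]] 
 [[-0.0006 -0.9543 -0.299   0.0755]
 [ 1.     -0.0006  0.      0.001 ]
 [-0.0002 -0.299   0.9543 -0.1689]
 [ 0.      0.      0.      1.    ]]
```

View pics/w1.png

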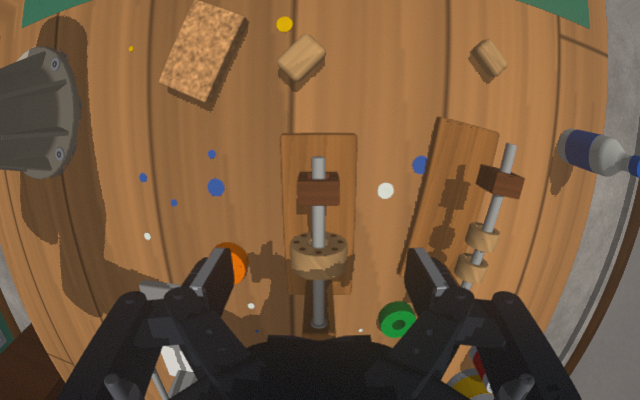

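The wrist view shows the bar's free end at (318,157), the collar at about (318,188) and the wheel at about (318,252). All are centred between the open fingers, and the bar runs straight up the picture.

Add to h.py:
```python
def wray(w,st,p,z):
    K=w["mtx"]; v=np.array([(p[0]-K[0,2])/K[0,0],(p[1]-K[1,2])/K[1,1]]); th=np.linalg.norm(v)
    d=np.append(v/th*np.sin(th),np.cos(th)); H=w["hand_eye"]; M=R.from_quat(st["tool_rot"]).as_matrix()
    o=st["position"]+M@H[:3,3]; d=M@H[:3,:3]@d
    return o+d*(z-o[2])/d[2]
```

Run:
```python
from h import *
from workcell import r
st=r.state(); w=r.snapshot("wrist")
for n,p,z in[("end",(319,157),.11),("post",(319,326),.11),("ctop far",(318,171),.124),("ctop near",(318,186),.124),("c left",(299,178),.124),("c right",(339,178),.124),("cbot",(318,206),.088),("wtop far",(319,233),.134),("wtop near",(319,247),.134),("w left",(291,249),.106),("w right",(347,249),.106)]: print(n,wray(w,st,p,z))
g=cv2.cvtColor(w["pixels"],cv2.COLOR_BGR2GRAY); print(g[150:280,309],"\n",g[150:280,330])
```

```text
end [ 0.4709 -0.0612  0.11  ]
post [ 0.4762 -0.2473  0.11  ]
ctop far [ 0.4703 -0.0704  0.124 ]
ctop near [ 0.4707 -0.0833  0.124 ]
c left [ 0.4547 -0.0768  0.124 ]
c right [ 0.488  -0.0759  0.124 ]
cbot [ 0.4714 -0.1138  0.088 ]
wtop far [ 0.4726 -0.1218  0.134 ]
wtop near [ 0.473  -0.1351  0.134 ]
w left [ 0.4463 -0.1526  0.106 ]
w right [ 0.5007 -0.151   0.106 ]
[112 112 110 111 111 112 109 111 111 111 110 110 109 112 111 110 109 109
 110 109 109 105  70  55  68  72  75  72  71  62  55  63  75  73  72  72
  72  70  72  70  73  71  75  73  78  77  74  71  70  72  72  72  74  74
  73  76  64  66  71  71  70  71  69  70  69  71  71  69  68  68  67  70
  67  69  69  70  69  68  68  72  70  68  75  83  86  83  84  86  85  88
  97 101  97  95  91  87  80  87  86  87  86  86  86  86  85 104 128 140
 137 134 132 133 133 135 136 137 138 136 136 117  99  90  90  90  91  92
  94  90  92  79] 
 [116 115 118 117 118 115 116 119 116 115 118 117 119 116 117 115 114 116
 116 118 117 112  76  59  58  57  57  56  52  53  54  61  72  74  78  75
  71  74  71  71  76  75  77  78  75  78  73  75  72  72  75  75  76  78
  75  77  91 107 114 113 113 113 113 113 113 113 113 113 113 113 112 113
 115 112 113 112 112 110 113 114 113 112 104  89  84  71  70  75  79  79
  78  80  79  77  74  80  78  79  77  79  80  80  82  79  82 107 124 130
 130 129 131 130 133 133 134 123  89  83  84  85  83  82  81  81  81  79
  83  81  82  67]
```

Run:
```python
from h import *
from workcell import r
st=r.state(); w=r.snapshot("wrist")
for n,p,z in[("c front",(318,180.5),.124),("c back",(318,206),.124),("c left",(297.5,195),.124),("c right",(339.5,195),.124),("w frontbot",(319,232.5),.078),("w back",(319,270),.134)]: print(n,wray(w,st,p,z))
go(.471,-.088,.104)
```

```text
c front [ 0.4706 -0.0783  0.124 ]
c back [ 0.4713 -0.1008  0.124 ]
c left [ 0.4536 -0.0915  0.124 ]
c right [ 0.4892 -0.0904  0.124 ]
w frontbot [ 0.4735 -0.1465  0.078 ]
w back [ 0.4738 -0.1583  0.134 ]
t 2.15 pos [ 0.4707 -0.0877  0.2051] yaw 0.03029858724282085 -> [-0.0003  0.0003  0.1011] 0
```

Request:
shift_gripper:
  rows: {"offsets": [[-0.002, 0.0005, 0.025, 0], [-0.002, 0.0005, 0.055, 0], [-0.002, 0.0005, 0.08, 0], [-0.002, 0.0005, 0.095, 0], [-0.002, 0.0005, 0.103, 0], [-0.002, 0.0005, 0.103, 0], [-0.002, 0.0005, 0.103, 0]]}
  aperture: 0.75

```text
time_s: 2.85
position: [0.4724, -0.0905, 0.103]
tool_rot: [0.696, 0.718, 0.0, 0.001]
force: [0.2, 0.7, -0.4]
width: 0.747
grip_force: 0.0
```

Request:
shift_gripper:
  rows: {"offsets": [[0, 0, 0, 0], [0, 0, 0, 0], [0, 0, 0, 0], [0, 0, 0, 0], [0, 0, 0, 0], [0, 0, 0, 0], [0, 0, 0, 0], [0, 0, 0, 0], [0, 0, 0, 0], [0, 0, 0, 0]]}
  aperture: 0.2

```text
time_s: 3.85
position: [0.4719, -0.0908, 0.1021]
tool_rot: [0.697, 0.717, 0.0, -0.0]
force: [1.2, 0.1, 0.4]
width: 0.201
grip_force: 0.0
```

Run:
```python
from workcell import r
import cv2
w=r.snapshot("wrist")["pixels"];cv2.imwrite("pics/w2.png",cv2.resize(w[100:340,180:460],None,fx=2,fy=2))
```

```text
(no output)
```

View pics/w2.png

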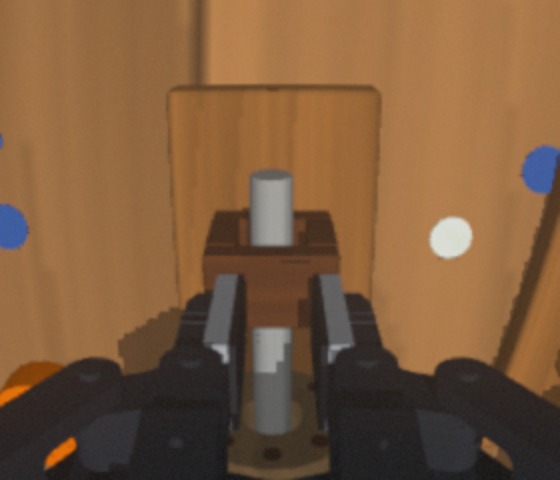

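The fingers appear to have closed to 17 mm without the collar between them. The tips are at about crop (228,278) and (328,278), and the collar's top face shows above them at row 250-325. I'll check where the tips really are.

Run:
```python
from h import *
from workcell import r
st=r.state(); w=r.snapshot("wrist"); print(st["position"],R.from_quat(st["tool_rot"]).as_matrix(),r.nose_length)
def wp(t):
    H=np.linalg.inv(w["hand_eye"]); c=H[:3,:3]@t+H[:3,3]; th=np.arctan2(np.hypot(c[0],c[1]),c[2]); v=c[:2]/np.hypot(c[0],c[1])*th
    return (w["mtx"]@np.append(v,1))[:2]
crop=lambda p:(p-[180,100])*2
for t in([.011,.0085,.011],[-.011,.0085,.011],[.011,.0085,0],[.011,.0085,-.02],[-.011,.0085,-.02],[.011,.0085,-.03],[0,.0085,0]): print(t,crop(wp(np.array(t))))
for n,p,z in[("bar end",(272,172),.116),("cf l",(204,252),.124),("cf r",(338,252),.124),("cback",(272,327),.124)]: print(n,wray(w,st,np.array(p)/2+[180,100],z))
```

```text
[ 0.4719 -0.0908  0.1021] [[-0.029   0.9996 -0.0001]
 [ 0.9996  0.029   0.0001]
 [ 0.0001 -0.0001 -1.    ]] 0.011
[0.011, 0.0085, 0.011] [301.9466 214.2915]
[-0.011, 0.0085, 0.011] [301.023  278.6567]
[0.011, 0.0085, 0] [303.35   227.0044]
[0.011, 0.0085, -0.02] [306.3349 254.2297]
[-0.011, 0.0085, -0.02] [304.8978 326.9923]
[0.011, 0.0085, -0.03] [308.0828 270.2935]
[0, 0.0085, 0] [302.8264 261.4193]
bar end [ 0.4706 -0.0592  0.116 ]
cf l [ 0.4535 -0.0789  0.124 ]
cf r [ 0.4882 -0.0779  0.124 ]
cback [ 0.4717 -0.1007  0.124 ]
```

Run:
```python
from h import *
from workcell import r
a=r.snapshot("scene")["pixels"]; p=a.copy()
c=a[110:270,200:400]
M=np.array([[-.029,.9996,0],[.9996,.029,0],[0,0,-1]]);o=r.state()["position"]
for z in(.011,-.008,-.03,-.06): print(z,(proj("scene",o+M@[0,0,z])-[200,110])*4)
cv2.imwrite("pics/s2.png",cv2.resize(c,None,fx=4,fy=3.75,interpolation=cv2.INTER_CUBIC)[:600,:800])
```

```text
0.011 [427.998  400.8045]
-0.008 [426.9596 372.9137]
-0.03 [425.72   339.6172]
-0.06 [423.9617 292.3847]
```

View pics/s2.png

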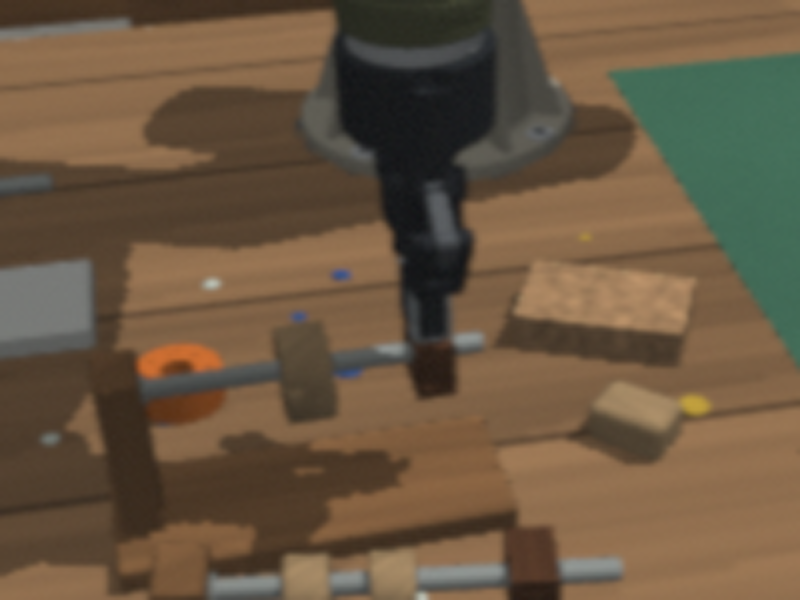

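Both views put the fingertips about 35–40 mm higher than the stated nose length implies: just above the collar's top (s2 crop 428,340), though well aligned along the bar. I'll reopen, go 42 mm lower and close again.

Request:
shift_gripper:
  rows: {"offsets": [[0, 0, 0, 0], [0, 0, 0, 0], [0, 0, 0, 0], [0, 0, 0, 0], [0, 0, 0, 0], [0, 0, 0, 0]]}
  aperture: 0.75

```text
time_s: 4.6
position: [0.4719, -0.0908, 0.1022]
tool_rot: [0.697, 0.717, 0.0, -0.0]
force: [-0.4, 0.0, -0.3]
width: 0.754
grip_force: 0.0
```

Request:
shift_gripper:
  rows: {"offsets": [[0.001, 0, 0.012, 0], [0.001, 0, 0.025, 0], [0.001, 0, 0.036, 0], [0.001, 0, 0.042, 0], [0.001, 0, 0.042, 0], [0.001, 0, 0.042, 0]]}

```text
time_s: 5.2
position: [0.4719, -0.0898, 0.0601]
tool_rot: [0.697, 0.717, -0.0, -0.0]
force: [-0.3, -0.1, -0.2]
width: 0.75
grip_force: 0.0
```

Request:
shift_gripper:
  rows: {"offsets": [[0, 0, 0, 0], [0, 0, 0, 0], [0, 0, 0, 0], [0, 0, 0, 0], [0, 0, 0, 0], [0, 0, 0, 0], [0, 0, 0, 0], [0, 0, 0, 0]]}
  aperture: 0.3

```text
time_s: 6.0
position: [0.4723, -0.09, 0.0607]
tool_rot: [0.697, 0.717, 0.0, 0.0]
force: [-1.2, 0.3, 5.7]
width: 0.414
grip_force: 59.5
```

Run:
```python
from workcell import r
import cv2
w=r.snapshot("wrist")["pixels"];cv2.imwrite("pics/w3.png",cv2.resize(w[60:340,180:460],None,fx=2,fy=2))
```

```text
(no output)
```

View pics/w3.png

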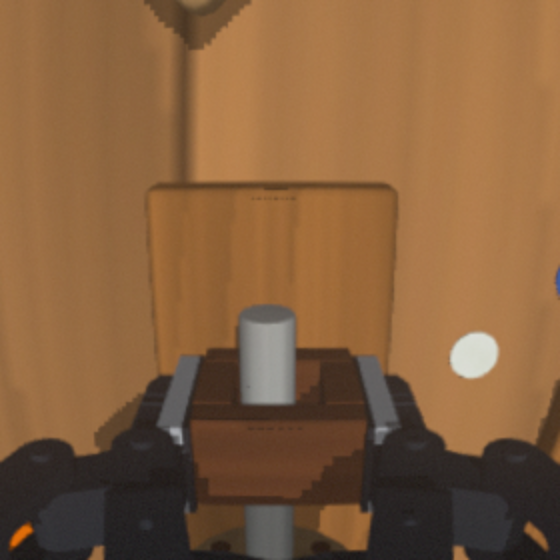

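Gripped: the collar sits square between the pads (crop 195–360, 350–500). The opening of 0.414 matches 36 mm and the tips are about 6 mm above its underside. Next I lift 4 mm to free the hole and slide along tool +x.

Request:
shift_gripper:
  rows: {"offsets": [[0, 0, -0.002, 0], [0, 0, -0.004, 0], [0, 0, -0.004, 0]]}

```text
time_s: 6.35
position: [0.4719, -0.0897, 0.0642]
tool_rot: [0.697, 0.717, 0.0, -0.0]
force: [0.5, 0.0, -0.1]
width: 0.411
grip_force: 59.7
```

Request:
shift_gripper:
  rows: {"offsets": [[0.005, 0, 0, 0], [0.012, 0, 0, 0], [0.02, 0, 0, 0], [0.028, 0, 0, 0], [0.036, 0, 0, 0], [0.044, 0, 0, 0], [0.052, 0, 0, 0], [0.06, 0, 0, 0], [0.065, 0, 0, 0], [0.065, 0, 0, 0]]}

```text
time_s: 7.35
position: [0.4699, -0.0241, 0.0642]
tool_rot: [0.696, 0.718, 0.0, -0.0]
force: [0.4, -0.2, -1.4]
width: 0.414
grip_force: 59.7
```

Run:
```python
from h import *
go(.58,.262,.16)
```

```text
t 7.35 pos [ 0.4699 -0.0241  0.0642] yaw 0.030062835313499337 -> [ 0.2827  0.1186 -0.0958] 0
```

Request:
shift_gripper:
  rows: {"offsets": [[0.005, 0.001, -0.01, 0], [0.02, 0.004, -0.025, 0], [0.045, 0.01, -0.036, 0], [0.075, 0.018, -0.036, 0], [0.105, 0.025, -0.036, 0], [0.135, 0.032, -0.036, 0], [0.165, 0.04, -0.036, 0], [0.195, 0.047, -0.036, 0], [0.22, 0.053, -0.036, 0], [0.245, 0.059, -0.036, 0], [0.262, 0.063, -0.036, 0], [0.27, 0.065, -0.036, 0], [0.272, 0.065, -0.036, 0], [0.272, 0.065, -0.036, 0]]}

```text
time_s: 8.75
position: [0.5269, 0.2484, 0.1002]
tool_rot: [0.697, 0.717, -0.0, -0.0]
force: [-0.2, 1.0, -0.8]
width: 0.412
grip_force: 59.8
```

Run:
```python
from h import *
from workcell import r
import pickle
st=r.state(); w=r.snapshot("wrist"); pickle.dump((st,w),open("w4.pkl","wb")); a=r.snapshot("scene")["pixels"]
o=w["pixels"]; s=cv2.resize(a[90:310,280:600],(640,440))[:, :]
cv2.imwrite("pics/w4.png",np.vstack([o[:300],s[140:]])); go(.527,.25,-.015)
```

```text
t 8.85 pos [0.5269 0.248  0.1002] yaw 0.027879265398234366 -> [0.002  0.0002 0.1152] 0
```

View pics/w4.png

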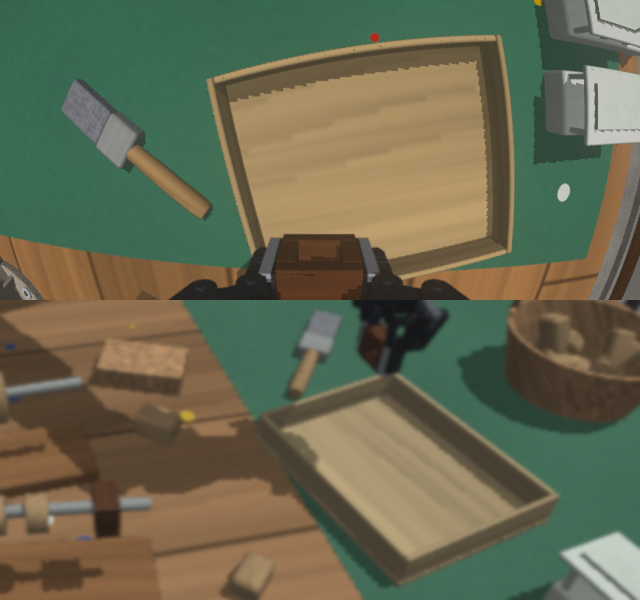

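The collar is held over the tray. The tray's rim corners in the wrist view are at (208,80), (499,37) and (511,251), and the lower-left one is hidden.

Run:
```python
from h import *
import pickle
st,w=pickle.load(open("w4.pkl","rb"))
q=[wray(w,st,p,.04)[:2] for p in((208,80),(499,37),(511,251),(253,250))]; print(q)
A,B,D=q[:3]; print("len",np.linalg.norm(A-B),np.linalg.norm(B-D),"centre",(A+D)/2,"xdir",(B-A)/np.linalg.norm(B-A))
print("tray xy of target", [( (B-A)/np.linalg.norm(B-A) )@(np.array(t)-(A+D)/2) for t in((.527,.25),(.63,.27))])
```

```text
[array([0.4416, 0.3405]), array([0.6706, 0.3907]), array([0.7156, 0.2001]), array([0.4736, 0.2016])]
len 0.2344478073134979 0.195770120337175 centre [0.5786 0.2703] xdir [0.9768 0.2141]
tray xy of target [np.float64(-0.0547446582772973), np.float64(0.05014899802028782)]
```

Request:
shift_gripper:
  rows: {"offsets": [[0.004, 0, 0.01, 0], [0.008, 0, 0.03, 0], [0.008, 0, 0.055, 0], [0.008, 0, 0.075, 0], [0.008, 0, 0.092, 0], [0.008, 0, 0.104, 0], [0.008, 0, 0.111, 0], [0.008, 0, 0.115, 0], [0.008, 0, 0.117, 0], [0.008, 0, 0.118, 0], [0.008, 0, 0.118, 0], [0.008, 0, 0.118, 0]]}

```text
time_s: 10.05
position: [0.5273, 0.2571, -0.0172]
tool_rot: [0.697, 0.717, 0.0, 0.0]
force: [-0.3, 0.7, -0.4]
width: 0.417
grip_force: 59.8
```

Request:
shift_gripper:
  rows: {"offsets": [[0, 0, 0.001, 0], [0, 0, 0.002, 0], [0, 0, 0.002, 0]]}

```text
time_s: 10.35
position: [0.5268, 0.2569, -0.0199]
tool_rot: [0.697, 0.717, -0.0, -0.0]
force: [-0.5, -0.4, -0.4]
width: 0.415
grip_force: 59.8
```

Request:
shift_gripper:
  rows: {"offsets": [[0, 0, 0.001, 0], [0, 0, 0.001, 0]]}

```text
time_s: 10.55
position: [0.5269, 0.257, -0.0208]
tool_rot: [0.697, 0.717, 0.0, -0.0]
force: [0.1, 0.6, -0.6]
width: 0.418
grip_force: 59.8
```

Request:
shift_gripper:
  rows: {"offsets": [[0, 0, 0, 0], [0, 0, 0, 0], [0, 0, 0, 0], [0, 0, 0, 0], [0, 0, 0, 0]]}
  aperture: 0.62

```text
time_s: 11.05
position: [0.5269, 0.2569, -0.0208]
tool_rot: [0.697, 0.717, 0.0, -0.0]
force: [0.4, -0.6, 0.0]
width: 0.619
grip_force: 0.0
```

Request:
shift_gripper:
  rows: {"offsets": [[0, 0, -0.01, 0], [0, 0, -0.03, 0], [0, 0, -0.06, 0], [0, 0, -0.1, 0], [0, 0, -0.14, 0], [0, 0, -0.165, 0], [0, 0, -0.17, 0], [0, 0, -0.17, 0]]}

```text
time_s: 11.85
position: [0.5276, 0.2572, 0.1505]
tool_rot: [0.697, 0.717, 0.001, 0.001]
force: [0.4, -0.9, 0.5]
width: 0.619
grip_force: 0.0
```

Run:
```python
from h import *
from workcell import r
st=r.state(); w=r.snapshot("wrist")["pixels"]; a=r.snapshot("scene")["pixels"]
cv2.imwrite("pics/w5.png",np.hstack([cv2.resize(w[40:340,160:480],(400,375)),cv2.resize(a[170:310,390:570],(400,311))[:311].copy() if 0 else cv2.resize(a[170:310,390:570],(400,375))]))
go(.4732,-.1583,.16)
```

```text
t 11.95 pos [0.526  0.2566 0.148 ] yaw 0.028992244158253307 -> [-0.4132 -0.0649 -0.0117] 0
```

View pics/w5.png

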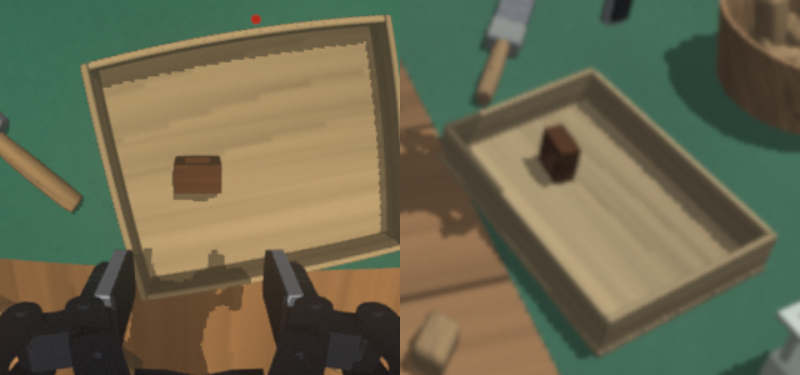

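The collar lies in the tray at left crop (197,178), and the fingers are clear. Next I go above the wheel.

Request:
shift_gripper:
  rows: {"offsets": [[-0.015, -0.002, 0, 0], [-0.045, -0.007, 0, 0], [-0.08, -0.013, 0, 0], [-0.12, -0.019, 0, 0], [-0.16, -0.025, 0, 0], [-0.2, -0.032, 0, 0], [-0.24, -0.038, 0, 0], [-0.28, -0.044, 0, 0], [-0.32, -0.05, 0, 0], [-0.355, -0.056, 0, 0], [-0.385, -0.061, 0, 0], [-0.405, -0.064, 0, 0], [-0.412, -0.065, 0, 0], [-0.412, -0.065, 0, 0], [-0.412, -0.065, 0, 0]]}
  aperture: 0.95

```text
time_s: 13.45
position: [0.4732, -0.1561, 0.1486]
tool_rot: [0.697, 0.717, -0.0, -0.001]
force: [0.5, 0.2, 0.5]
width: 0.949
grip_force: 0.0
```

Run:
```python
from h import *
from workcell import r
import pickle
st=r.state(); w=r.snapshot("wrist"); pickle.dump((st,w),open("w6.pkl","wb"))
cv2.imwrite("pics/w6.png",cv2.resize(w["pixels"][60:340,180:460],None,fx=2,fy=2)); go(.4733,-.1575,.051)
```

```text
t 13.5 pos [ 0.4734 -0.1558  0.1488] yaw 0.02987551926513657 -> [-0.0018 -0.0001  0.0978] 0
```

View pics/w6.png

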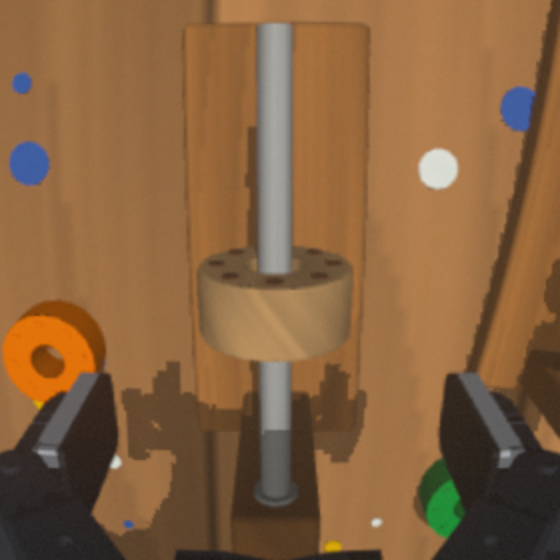

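Run:
```python
from h import *
import pickle
st,w=pickle.load(open("w6.pkl","rb"))
for n,p,z in[("front top",(275,289),.134),("back top",(275,361),.134),("front bot",(275,247),.078),("left f",(197,270),.106),("right f",(354,270),.106),("left b",(202,322),.106),("right b",(350,322),.106),("bar post",(275,495),.11)]: print(n,wray(w,st,np.array(p)/2+[180,60],z))
```

```text
front top [ 0.473  -0.1446  0.134 ]
back top [ 0.4737 -0.1696  0.134 ]
front bot [ 0.4728 -0.1462  0.078 ]
left f [ 0.4449 -0.1479  0.106 ]
right f [ 0.5014 -0.1463  0.106 ]
left b [ 0.4465 -0.1681  0.106 ]
right b [ 0.5013 -0.1665  0.106 ]
bar post [ 0.4756 -0.2442  0.11  ]
```

The wheel is centred between the fingers (crop 275,305), its centre at about (0.473, -0.1575). Descend and close.

Request:
shift_gripper:
  rows: {"offsets": [[-0.001, 0, 0.015, 0], [-0.0018, 0, 0.04, 0], [-0.0018, 0, 0.065, 0], [-0.0018, 0, 0.085, 0], [-0.0018, 0, 0.094, 0], [-0.0018, 0, 0.098, 0], [-0.0018, 0, 0.098, 0], [-0.0018, 0, 0.098, 0]]}

```text
time_s: 14.3
position: [0.4747, -0.1587, 0.0521]
tool_rot: [0.697, 0.717, 0.0, 0.001]
force: [0.1, 0.2, 0.0]
width: 0.951
grip_force: 0.0
```

Request:
shift_gripper:
  rows: {"offsets": [[0, 0, 0, 0], [0, 0, 0, 0], [0, 0, 0, 0], [0, 0, 0, 0], [0, 0, 0, 0], [0, 0, 0, 0], [0, 0, 0, 0], [0, 0, 0, 0]]}
  aperture: 0.5

```text
time_s: 15.1
position: [0.4744, -0.1589, 0.0523]
tool_rot: [0.697, 0.717, 0.0, 0.001]
force: [-1.8, 0.5, 5.7]
width: 0.637
grip_force: 62.1
```

Run:
```python
from workcell import r
import cv2
w=r.snapshot("wrist")["pixels"];cv2.imwrite("pics/w7.png",cv2.resize(w[60:340,180:460],None,fx=2,fy=2))
```

```text
(no output)
```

View pics/w7.png

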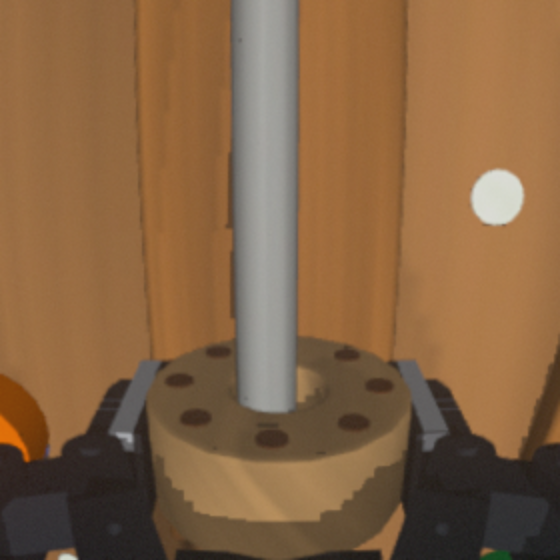

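The wheel is held across its diameter. The bar sits about 2 mm left of the hole's centre (268 against about 280 px), so I lift 4 mm, shift -2 mm in tool y, then slide.

Request:
shift_gripper:
  rows: {"offsets": [[0, -0.001, -0.002, 0], [0, -0.002, -0.004, 0], [0, -0.002, -0.004, 0], [0.005, -0.002, -0.004, 0], [0.01, -0.002, -0.004, 0], [0.01, -0.002, -0.004, 0]]}

```text
time_s: 15.75
position: [0.4713, -0.1477, 0.055]
tool_rot: [0.696, 0.718, 0.0, -0.0]
force: [-0.1, -0.5, -0.3]
width: 0.634
grip_force: 63.0
```

Request:
shift_gripper:
  rows: {"offsets": [[0.005, 0, 0, 0], [0.013, 0, 0, 0], [0.022, 0, 0, 0], [0.032, 0, 0, 0], [0.042, 0, 0, 0], [0.052, 0, 0, 0], [0.062, 0, 0, 0], [0.072, 0, 0, 0], [0.082, 0, 0, 0], [0.092, 0, 0, 0], [0.102, 0, 0, 0], [0.112, 0, 0, 0], [0.12, 0, 0, 0], [0.125, 0, 0, 0], [0.125, 0, 0, 0]]}

```text
time_s: 17.25
position: [0.4679, -0.0231, 0.0552]
tool_rot: [0.696, 0.718, 0.0, -0.0]
force: [0.1, -0.2, -0.5]
width: 0.633
grip_force: 63.0
```

```bash
python3 -c "
from h import *
go(.632,.278,.10)"
```

```text
t 17.25 pos [ 0.4679 -0.0231  0.0552] yaw 0.029950753295321906 -> [ 0.296   0.173  -0.0448] 0
```

Request:
shift_gripper:
  rows: {"offsets": [[0.005, 0.003, -0.01, 0], [0.02, 0.012, -0.025, 0], [0.045, 0.026, -0.04, 0], [0.075, 0.044, -0.045, 0], [0.105, 0.061, -0.045, 0], [0.135, 0.079, -0.045, 0], [0.165, 0.096, -0.045, 0], [0.195, 0.114, -0.045, 0], [0.22, 0.129, -0.045, 0], [0.245, 0.143, -0.045, 0], [0.27, 0.158, -0.045, 0], [0.288, 0.168, -0.045, 0], [0.296, 0.173, -0.045, 0], [0.296, 0.173, -0.045, 0], [0.296, 0.173, -0.045, 0]]}

```text
time_s: 18.75
position: [0.632, 0.2765, 0.1002]
tool_rot: [0.697, 0.717, -0.0, -0.0]
force: [1.1, 0.0, -0.4]
width: 0.634
grip_force: 63.1
```

Request:
shift_gripper:
  rows: {"offsets": [[0, 0, 0.01, 0], [0, 0, 0.03, 0], [0, 0, 0.055, 0], [0, 0, 0.075, 0], [0, 0, 0.092, 0], [0, 0, 0.104, 0], [0, 0, 0.111, 0], [0, 0, 0.115, 0], [0, 0, 0.117, 0], [0, 0, 0.117, 0], [0, 0, 0.117, 0]]}

```text
time_s: 19.85
position: [0.633, 0.2774, -0.016]
tool_rot: [0.697, 0.717, 0.001, 0.0]
force: [0.3, -0.3, -0.9]
width: 0.635
grip_force: 63.1
```

Request:
shift_gripper:
  rows: {"offsets": [[0, 0, 0.001, 0], [0, 0, 0.002, 0], [0, 0, 0.002, 0]]}

```text
time_s: 20.15
position: [0.6323, 0.2773, -0.0188]
tool_rot: [0.697, 0.717, 0.0, -0.0]
force: [-0.1, -0.2, -1.2]
width: 0.637
grip_force: 63.1
```

Request:
shift_gripper:
  rows: {"offsets": [[0, 0, 0.001, 0], [0, 0, 0.001, 0]]}

```text
time_s: 20.35
position: [0.6325, 0.2773, -0.0196]
tool_rot: [0.697, 0.717, 0.0, 0.0]
force: [-0.2, 0.4, 0.3]
width: 0.634
grip_force: 63.2
```

Request:
shift_gripper:
  rows: {"offsets": [[0, 0, 0, 0], [0, 0, 0, 0], [0, 0, 0, 0], [0, 0, 0, 0], [0, 0, 0, 0]]}
  aperture: 0.8

```text
time_s: 20.85
position: [0.6323, 0.2772, -0.0199]
tool_rot: [0.697, 0.717, -0.0, -0.0]
force: [0.6, -0.0, -0.9]
width: 0.801
grip_force: 0.1
```

Request:
shift_gripper:
  rows: {"offsets": [[0, 0, -0.008, 0], [0, 0, -0.025, 0], [0, 0, -0.05, 0], [0, 0, -0.09, 0], [0, 0, -0.13, 0], [0, 0, -0.165, 0], [0, 0, -0.18, 0], [0, 0, -0.18, 0], [0, 0, -0.18, 0], [0, 0, -0.18, 0], [0, 0, -0.18, 0], [0, 0, -0.18, 0]]}

```text
time_s: 22.05
position: [0.6317, 0.277, 0.1587]
tool_rot: [0.697, 0.717, -0.001, -0.001]
force: [0.3, 0.5, -0.9]
width: 0.803
grip_force: 0.0
```

Run:
```python
from h import *
from workcell import r
w=r.snapshot("wrist")["pixels"]; a=r.snapshot("scene")["pixels"]
cv2.imwrite("pics/w8.png",np.hstack([cv2.resize(w[20:320,140:460],(400,375)),cv2.resize(a[170:310,390:570],(400,375))]))
print(r.state()["force"])
```

```text
[ 1.047  -0.5281  0.2147]
```

I've already viewed 11 pictures, one over the limit of 10, so I'll check the result numerically, by image difference against the first pictures.

Run:
```python
from h import *
from workcell import r
tc=np.array([.579,.268]); X=np.array([.977,.214]); Y=np.array([-.214,.977])
for n in("scene","scene"):
    a=r.snapshot(n)["pixels"]; d=cv2.absdiff(a,cv2.imread(f"pics/{n}0.png")).max(2)
    c=np.array([proj(n,np.append(tc+X*sx*.114+Y*sy*.094,.006)) for sx,sy in((-1,-1),(1,-1),(1,1),(-1,1))],np.int32)
    m=np.zeros(d.shape,np.uint8); cv2.fillPoly(m,[c],1); b=((d>25)&(m>0)).astype(np.uint8)
    k,l,s,ce=cv2.connectedComponentsWithStats(b)
    for i in range(1,k):
        if s[i,4]>30:
            p=onz(n,ce[i],.03)[:2]-tc; print(s[i].tolist(),ce[i],"tray xy",X@p,Y@p,"bgr",a[l==i].mean(0))
print(r.state()["position"],r.state()["grip_force"])
```

```text
[445, 216, 27, 24, 403] [459.3251 228.4194] tray xy -0.046431283546986654 -0.012334845278456005 bgr [44.7543 59.1737 74.9851]
[435, 241, 38, 37, 94] [455.2021 260.3723] tray xy 0.028780038358943966 -0.0868715524478457 bgr [ 80.6809 104.8936 117.883 ]
[471, 241, 38, 32, 734] [489.8719 257.688 ] tray xy 0.05256017494859684 -0.016967725031240194 bgr [59.218  77.5695 89.8733]
[445, 216, 27, 24, 404] [459.3515 228.4084] tray xy -0.046435951003356124 -0.012255808157442467 bgr [44.854  59.245  75.1064]
[435, 241, 38, 37, 94] [455.2021 260.3723] tray xy 0.028780038358943966 -0.0868715524478457 bgr [ 80.6489 104.883  117.9043]
[471, 241, 38, 32, 735] [489.8844 257.6776] tray xy 0.0525478652498591 -0.01692265486997492 bgr [59.2694 77.6231 89.9497]
[0.6322 0.2772 0.1598] 0.0
```

Two compact blobs, the collar at tray (-0.05, -0.01) and the wheel at (0.05, -0.02), did not move between frames. The gripper is well clear, so I'm handing in.

```bash
python3 -c "
from workcell import r
print(r.finish_job())"
```

```text
the job is handed in; nothing more can be done
None
```

I set the collar and then the large wheel gently in the tray, both at rest by an image-difference check, and handed the job in at about 22 s; no verdict came back, and I viewed 11 pictures, one over the limit of 10.

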